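# Refit the pivot of a microscope stand

## Task

Put the pivot of the microscope stand back together: guide the brass bushing down the steel post of the round foot until it sits fully home, then guide the white collar down on top of it, fully home, with its ear turned over the blue boss. Then lock the collar by putting the red-headed pin down through the ear into the boss until its head rests on the ear. Lower the two rings down the post rather than letting them fall, and leave the other things on the bench where they are.

Things in the scene. Friction and masses are not known exactly. Their poses are not given: they have to be found in the camera images.
- foot: Fixed grey round stand foot, disc 150 mm diameter and 18 mm thick. Origin: centre of its underside on the bench; z up. Its +x axis points from the post (at x = -20 mm) towards the boss (at x = +28 mm), so post and boss are 48 mm apart.
- post_base (a point): Point on the axis of the steel post where it leaves the top of the disc (18 mm above the bench). The post is 20 mm in diameter and 62 mm tall, its top 6 mm tapered to 12 mm diameter.
- post_top (a point): Centre of the top of the steel post, 80 mm above the bench.
- boss_hole (a point): Centre of the mouth of the hole in the blue square boss, 38 mm above the bench. The boss is 28 x 28 mm and 20 mm tall; the upright hole is 11 mm wide and 20 mm deep.
- bushing: Loose brass bushing, a plain ring: outside diameter 40 mm, bore 22.5 mm, 22 mm tall, lying flat. Origin: centre of its underside; z along its axis. Goes on the post first; either face down.
- bushing_mid (a point): Centre of the brass bushing, half way up its bore, 11 mm above its underside.
- collar: Loose white collar: hub of 42 mm outside diameter, bore 22.5 mm, 24 mm tall, with one flat ear (26 mm wide, 12 mm thick, flush with the hub's underside) reaching 62 mm from the hub's axis along +x. Origin: centre of the hub's underside; z up. Home on the bushing, its underside is 2 mm above the boss top.
- ear_hole (a point): Centre of the upper mouth of the 11 mm hole through the collar's ear, 48 mm from the hub's axis along the collar's +x, 12 mm above its underside.
- pin: Loose retaining pin standing upright in the middle hole of the pin block: steel shank 8 mm in diameter and 30 mm long with a tapered tip, red round head 16 mm in diameter and 26 mm tall above it. Origin: tip of the shank; z up to the head. The head's underside is 30 mm above the origin.
- pin_block: Fixed blue block 50 (x) x 90 (y) x 35 mm tall with three 11 mm through holes 28 mm apart in a row along its y; the pin stands in the middle one, head resting on top, the outer two are empty. Origin: centre of its underside.
- dish: Bystander: shallow glass dish, 84 mm diameter, 16 mm tall. Origin: centre of its underside. Not to be disturbed.
- gasket: Bystander: green gasket ring, 54 mm outside, 34 mm bore, 10 mm thick, not part of the pivot. Origin: centre of its underside.
- amber_bottle: Bystander: amber bottle, 48 mm diameter, 85 mm tall. Origin: centre of its underside.
- focus_knob: Bystander: light grey stepped knob, 48 mm diameter, 32 mm tall. Origin: centre of its underside.
- driver: Bystander: screwdriver with yellow handle, 170 mm long, lying on the bench; long axis is its x. Origin: below the middle of the tool, at bench level.
- beaker: Bystander: clear cup, 60 mm diameter, 65 mm tall. Origin: centre of its underside.
Mind the look-alikes: they are no part of the job. Of the things that look like the bushing, take the one that is farthest from the robot's base at the start.

How it is judged:
By the outcome, as a careful person would: the job done as asked, in the order asked, and still so for the second after the job is handed in, with the robot touching nothing.
It also fails if it takes over 67 s, if anything falls off the work surface, if the arm or the gripper's body presses on something with over 40 N, if the wrist force passes 120 N, or if a joint passes its speed limit or range.

## Robot

A 6-joint arm with a two-finger parallel gripper is mounted at the origin on the work surface. World frame = base frame: x ahead of the robot, y to its left, z up, the work surface at z = 0. Lengths are in mm, angles in rad, forces in N, time in s.
With the tool pointing down it reaches from about 400 to 925 mm from the base axis. Payload 12.5 kg.
Tool frame: the origin (TCP) lies midway between the tips of the shut fingers; the grasp point (between the pads) lies 19 mm behind it; z points along the fingers, y is the line along which they close (so a half turn about z gives the same grasp; the last joint's range is limited). The gripper opens to 95 mm and grips with 3 to 60 N. Pads are 20 mm wide; open, the fingers measure 119 mm over their backs; the gripper's body (75 mm by 180 mm) begins 59 mm behind the grasp point.
Start: joints at [1.103, 0.491, 1.559, -0, 1.092, -0.106], TCP at [221.208, 584.563, 214.661] pointing down, gripper open.
Joint ranges: [-3.1, 3.1], [-0.84, 2.19], [0.05, 2.79], [-1.13, 4.28], [0.06, 2.93], [-2.69, 2.69]. Speed limits (rad/s): [2.22, 2.22, 2.79, 3.14, 3.14, 3.14].

## Interface

Orientations are given as [roll, pitch, yaw] about the fixed x, y, z axes, in that order (R = Rz(yaw) Ry(pitch) Rx(roll)).
In Python, from cell import env gives the robot as it stands.
- The arm moves only by the tool carry_out, never from a script. Its argument "series" is a list of rows, each a list of 4 numbers: the shift along the world's x, y, z normalised to -1 to 1, where 1 is 5 cm, then the turn about the world's z normalised to -1 to 1, where 1 is 6 degrees. In form: [[x, y, z, turn], ...]. A call has exactly 5 rows; each row shifts and turns the commanded pose from where the row before left it; what a row does not reach is not made up. A row lasts 1/10 s, in which the tool goes at most 50 mm and 8.59 degrees, less where a joint would pass 70% of its speed; a pose out of reach is approached as far as the arm can. A call with a number of a shift or a turn outside -1 to 1 is refused whole. A call with a gripper value outside its range is refused whole. "fingers" is the closure, from -1 (fully open) to 1 (shut), set as the call begins (left out, the last holds). The fingers move at their own pace and stop on an object; the grip force is fixed at half the most. Time passes only in rows, so rows that do not move let the fingers close, or fill a call up. It gives the time, the measured TCP pose, the force, the opening and the grip force at its end, in the units of the state.
- env.state(): the state, without advancing time (a new reading comes with each control period).
- env.read_camera(name): name is "side" or "top"; returns the picture (480x640x3 uint8, red, green, blue); there is no depth.
- env.calibration(name): a dict with "K" (3x3 intrinsics, pixels), "dist" ([k1, k2, p1, p2, k3] as OpenCV has them; the pictures are not rectified), "pose" (4x4, takes a point from camera to world coordinates). Camera axes: x right, y down, z forward; pixel columns grow to the right and rows downward; lengths in mm; the calibration is good to about 2 mm. A picture is of the moment at which its call begins. calibration takes no time and is no camera call.
- env.job_done(): hands the job in; it is judged then, once.
Trained networks look in the newest picture that a camera, given by its name, has taken for a name from the list of things; names that differ only in an ending like _2 or _b are one class to them, and where a whole thing is asked for, a point or a joint stands for the part that bears it (a point fixed in the world has none). Each returns a list of dicts, best first, with "conf" (0 to 1); they miss things now and then, are a little off and sometimes report something else, mostly with a low value. They report only what shows in the picture. A call takes as long as a camera call. They do not tell look-alikes from the thing itself.
- env.look_for(camera, label): "position" ([row, column] as shares, 0 to 1, of the picture: columns of its width, rows of its height, amid what is visible of it).
The state is a dict: "t": time; "joints": joint angles; "qvel": joint speeds; "tau": joint torques, N m; "eef_pos": TCP position; "tcp_rot": TCP orientation; "ft_force": force on the tool from outside, world axes, zero at the start; "moment": the same for the moment, N m; "opening": opening from 0.0 (shut) to 1.0 (fully open); "grip_force": force on a finger pad.
Only numpy, scipy, OpenCV 4.12 (cv2) and the standard library are available. Lean on these libraries where they do the work, as an engineer would, in place of code of your own. Each camera call takes 0.05 s, during which the arm holds its last target. There are 200 camera calls.

## Working session

There is one attempt and no reset: what is moved stays moved. The work goes in short steps, Python scripts to look and compute and a tool call to move; the robot and the scene stay as the last step left them, time stands still between calls to the robot, and variables do not carry over. Pictures are saved under pics/ and viewed, at most 11 in all, crops included, and the job is handed in when it is done.

Besides the shell and the picture viewer there is one more tool, called after ">>>" as a command line: name --pt "numbers of a row" for each row, then --argument value for the rest. carry_out: Moves the arm, as the interface text tells. Its arguments: {"type":"object","properties":{"series":{"type":"array","items":{"type":"array","items":{"type":"number","minimum":-1,"maximum":1}}},"fingers":{"type":"number"}},"required":["series"]}

```bash
mkdir -p pics
cat > h.py <<'E'
import numpy as np, cv2
from cell import env
def ray(cam,pos=None,px=None):
    c=env.calibration(cam);K=np.array(c["K"],float);d=np.array(c["dist"],float);P=np.array(c["pose"],float)
    if px is None: px=(pos[1]*640,pos[0]*480)
    u=cv2.undistortPoints(np.array([[px]],float),K,d)[0,0]
    v=P[:3,:3]@np.array([u[0],u[1],1]);return P[:3,3],v/np.linalg.norm(v)
def onz(cam,z,pos=None,px=None):
    o,v=ray(cam,pos,px);return o+v*(z-o[2])/v[2]
def tri(r1,r2):
    (a,u),(b,v)=r1,r2
    s=np.linalg.lstsq(np.c_[u,-v],b-a,rcond=None)[0]
    p,q=a+s[0]*u,b+s[1]*v;return (p+q)/2,np.linalg.norm(p-q)
def proj(cam,p):
    c=env.calibration(cam);M=np.linalg.inv(np.array(c["pose"],float))
    return cv2.projectPoints(np.array([p],float),cv2.Rodrigues(M[:3,:3])[0],M[:3,3],np.array(c["K"],float),np.array(c["dist"],float))[0].reshape(-1,2)
def snap(cam,name):
    im=env.read_camera(cam);cv2.imwrite(f"pics/{name}.png",im[:,:,::-1]);return im
E
python3 - <<'E'
from h import *
np.set_printoptions(precision=1,suppress=True)
snap("top","t0");snap("side","s0")
for c in("top","side"): print(c,np.array(env.calibration(c)["pose"]))
for l in "post_base post_top boss_hole foot bushing bushing_mid collar ear_hole pin pin_block gasket focus_knob dish amber_bottle driver beaker".split():
    for c in("top","side"):
        print(l,c,[(np.round([d["position"][1]*640,d["position"][0]*480]),round(d["conf"],2)) for d in env.look_for(c,l)[:4]])
E
```

```text
top [[   0.    -1.     0.1  367.1]
 [  -1.    -0.     0.    10.7]
 [  -0.    -0.1   -1.  1209. ]
 [   0.     0.     0.     1. ]]
side [[   1.    -0.1    0.2  303.7]
 [  -0.2   -0.5    0.8 -879.9]
 [   0.    -0.8   -0.5  670.8]
 [   0.     0.     0.     1. ]]
post_base top [(array([342., 207.]), 0.82), (array([148., 185.]), 0.24)]
post_base side [(array([368., 266.]), 0.85), (array([407., 224.]), 0.66)]
post_top top [(array([343., 207.]), 0.87)]
post_top side [(array([366., 265.]), 0.88)]
boss_hole top [(array([342., 206.]), 0.74), (array([215., 312.]), 0.18)]
boss_hole side [(array([369., 268.]), 0.91)]
foot top [(array([341., 205.]), 0.85)]
foot side [(array([369., 268.]), 0.7)]
bushing top [(array([258., 328.]), 0.8), (array([238., 355.]), 0.76), (array([226., 316.]), 0.57), (array([205., 380.]), 0.56)]
bushing side [(array([198., 219.]), 0.71), (array([239., 237.]), 0.69), (array([249., 215.]), 0.58), (array([220., 228.]), 0.51)]
bushing_mid top [(array([236., 351.]), 0.61), (array([257., 336.]), 0.57), (array([207., 379.]), 0.57), (array([223., 314.]), 0.47)]
bushing_mid side [(a
[... 433 characters left out ...]
10.]), 0.27)]
pin_block top [(array([226., 206.]), 0.57)]
pin_block side [(array([341., 208.]), 0.61)]
gasket top [(array([343., 208.]), 0.45)]
gasket side [(array([408., 228.]), 0.57)]
focus_knob top [(array([514., 332.]), 0.69)]
focus_knob side [(array([271., 416.]), 0.93), (array([341., 173.]), 0.57), (array([375., 365.]), 0.5)]
dish top [(array([405., 323.]), 0.55)]
dish side [(array([267., 317.]), 0.84)]
amber_bottle top [(array([145., 186.]), 0.62)]
amber_bottle side [(array([340., 174.]), 0.69)]
driver top [(array([480., 152.]), 0.84)]
driver side [(array([481., 347.]), 0.9)]
beaker top [(array([381., 128.]), 0.6), (array([223., 316.]), 0.27)]
beaker side [(array([448., 266.]), 0.82)]
```

View pics/t0.png

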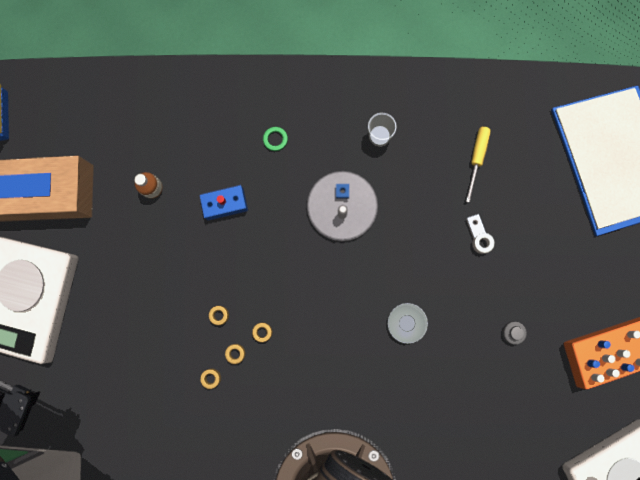

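View pics/s0.png

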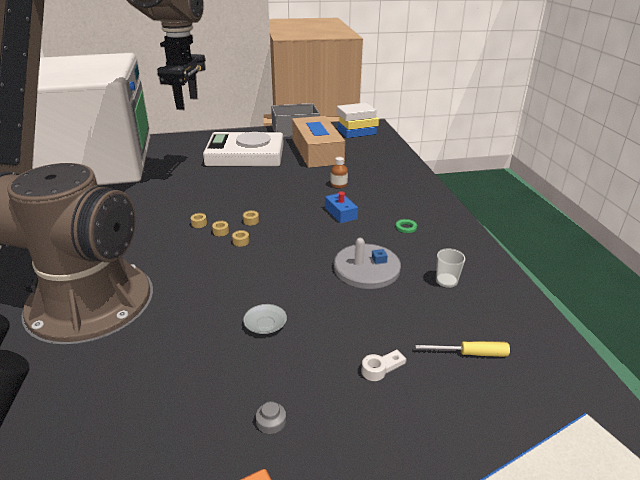

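The top view shows four brass rings at (218,316), (262,333), (235,354) and (210,379). The first is farthest from the base at about (335,470), and it appears at (250,217) in the side view. The foot is at (342,206), the collar hub at (484,242) with its ear towards (475,222), and the red pin at (221,201). Next I'll fit silhouettes in both views.

```bash
cat > fit.py <<'E'
from h import *
from scipy.optimize import minimize
S=4
def cyl(r,z0,z1,r1=None):
    a=np.linspace(0,2*np.pi,48,endpoint=False);r1=r if r1 is None else r1
    return np.r_[np.c_[r*np.cos(a),r*np.sin(a),0*a+z0],np.c_[r1*np.cos(a),r1*np.sin(a),0*a+z1]]
def box(x0,x1,y0,y1,z0,z1): return np.array([[x,y,z] for x in(x0,x1) for y in(y0,y1) for z in(z0,z1)],float)
COL=[cyl(21,0,24),np.r_[box(0,62,-13,13,0,12)]]
FOOT=[cyl(75,0,18),cyl(10,18,74)+[-20,0,0],cyl(10,74,80,6)+[-20,0,0],box(14,42,-14,14,18,38)]
BOSS=[box(-14,14,-14,14,-20,0)]
def chan(im,kind):
    f=im.astype(np.float32);r,g,b=f[...,0],f[...,1],f[...,2]
    return {"max":f.max(2),"blue":b-r,"red":r-np.maximum(g,b),"yel":r-b}[kind]
def mask(im,kind,px,w,thr,fill=True):
    x0,y0=int(px[0]-w),int(px[1]-w);c=chan(im,kind)[max(y0,0):y0+2*w,max(x0,0):x0+2*w];x0,y0=max(x0,0),max(y0,0)
    m=(cv2.resize(c,None,fx=S,fy=S,interpolation=cv2.INTER_CUBIC)>thr).astype(np.uint8)
    n,l,st,ce=cv2.connectedComponentsWithStats(m)
    p=(np.array(px)-[x0,y0])*S
    ys,xs=np.nonzero(m);big=[i for i in range(1,n) if st[i,4]>40]
    k=min(big,key=lambda i:np.min(np.hypot(*(np.argwhere(l==i)[:,::-1]-p).T))-0.02*np.sqrt(st[i,4]))
    m=(l==k).astype(np.uint8)
    if fill:
        cs,_=cv2.findContours(m,cv2.RETR_EXTERNAL,cv2.CHAIN_APPROX_NONE);cv2.drawContours(m,cs,-1,1,-1)
    return m,(x0,y0)
def render(cam,parts,p,yaw,shape,o):
    m=np.zeros(shape,np.uint8);c,s=np.cos(yaw),np.sin(yaw);R=np.array([[c,-s,0],[s,c,0],[0,0,1]])
    for P in parts:
        q=proj(cam,P@R.T+p) if False else pj(cam,P@R.T+p)
        q=(q-o+.5)*S-.5;h=cv2.convexHull(q.astype(np.float32))
        cv2.fillConvexPoly(m,np.round(h*64).astype(np.int32),1,shift=6)
    return m
_C={}
def pj(cam,X):
    if cam not in _C:
        c=env.calibration(cam);M=np.linalg.inv(np.array(c["pose"],float));_C[cam]=(cv2.Rodrigues(M[:3,:3])[0],M[:3,3],np.array(c["K"],float),np.array(c["dist"],float))
    return cv2.projectPoints(X,*_C[cam])[0].reshape(-1,2)
def fit(masks,parts,p0,yaw0=None,zfix=None):
    """masks: {cam:(m,o)}; returns x,y,z,yaw and misfit share"""
    B=lambda m:cv2.GaussianBlur(m.astype(np.float32),(0,0),3)
    T={c:B(m) for c,(m,o) in masks.items()}
    def un(v):
        z=v[2] if zfix is None else zfix; return np.array([v[0],v[1],z]),(v[3]/30 if yaw0 is not None else 0)
    def L(v):
        p,y=un(v);return sum(((B(render(c,parts,p,y,m.shape,o))-T[c])**2).sum()/T[c].sum() for c,(m,o) in masks.items())
    v=np.array([*p0]+([yaw0*30] if yaw0 is not None else []),float)
    for st in(6,2):
        sim=np.r_[[v],v+st*np.eye(len(v))];r=minimize(L,v,method="Nelder-Mead",options=dict(initial_simplex=sim,maxiter=400,xatol=.03,fatol=1e-6));v=r.x
    p,y=un(v);return np.r_[p,y].round(2),round(r.fun,3)
E
cat > m1.py <<'E'
from fit import *
I={c:cv2.imread(f"pics/{c[0]}0.png")[:,:,::-1] for c in("top","side")}
W=[("bush","yel",(218,316),(251,217),20,50,[cyl(20,0,22)],0,None),
("foot","max",(342,206),(368,268),60,75,FOOT,0,-.0),
("boss","blue",(342,190),(380,256),14,25,BOSS,38,0.),
("collar","max",(480,236),(378,366),45,90,COL,0,.5),
("pin","red",(221,201),(341,196),14,45,[cyl(8,30,56)],5,None),
("block","blue",(226,206),(341,210),35,25,[box(-25,25,-45,45,0,35)],0,.2)]
tiles=[]
for n,k,pt,ps,w,th,parts,z,yaw in W:
    M={"top":mask(I["top"],k,pt,w,th),"side":mask(I["side"],k,ps,w,th)}
    p0=np.r_[onz("top",z+10,px=pt)[:2],z]
    for cs in(("top","side"),("top",),("side",)):
        f=fit({c:M[c] for c in cs},parts,p0,yaw,None if len(cs)==2 else z);print(n,cs,f)
        if len(cs)==2: F=f[0]
    row=[]
    for c in M:
        m,o=M[c];im=cv2.resize(I[c][o[1]:o[1]+2*w,o[0]:o[0]+2*w],(m.shape[1],m.shape[0]))[:,:,::-1].copy()
        for mm,col in((m,(0,0,255)),(render(c,parts,F[:3],F[3],m.shape,o),(0,255,0))):
            cv2.drawContours(im,cv2.findContours(mm,0,2)[0],-1,col,1)
        row.append(cv2.resize(im,(260,260)))
    tiles.append(np.vstack(row))
g=[t for t in tiles];cv2.imwrite("pics/m1.png",cv2.resize(np.vstack([np.hstack(g[:3]),np.hstack(g[3:])]),(800,533)) if 0 else cv2.resize(np.hstack(g),(800,267)) if 0 else np.vstack([cv2.resize(np.hstack(g[:3]),(700,300)),cv2.resize(np.hstack(g[3:]),(700,300))]))
E
time python3 m1.py
```

```text
bush ('top', 'side') (array([359.21, 251.74,   1.5 ,   0.  ]), np.float64(0.038))
bush ('top',) (array([359.7 , 251.93,   0.  ,   0.  ]), np.float64(0.019))
bush ('side',) (array([358.68, 254.59,   0.  ,   0.  ]), np.float64(0.008))
foot ('top', 'side') (array([ 5.984e+02, -4.870e+00,  4.300e-01, -2.400e-01]), np.float64(0.144))
foot ('top',) (array([ 5.9927e+02, -4.7700e+00,  0.0000e+00,  8.0000e-02]), np.float64(0.001))
foot ('side',) (array([ 5.9775e+02, -4.0800e+00,  0.0000e+00, -2.7000e-01]), np.float64(0.141))
boss ('top', 'side') (array([ 6.2625e+02, -3.6900e+00,  3.9310e+01,  2.0000e-02]), np.float64(0.031))
boss ('top',) (array([ 6.2747e+02, -4.0700e+00,  3.8000e+01,  1.0000e-02]), np.float64(0.005))
boss ('side',) (array([ 6.2575e+02, -2.2100e+00,  3.8000e+01, -4.0000e-02]), np.float64(0.007))
collar ('top', 'side') (array([ 5.2279e+02, -3.0685e+02,  2.7000e+00,  3.5000e-01]), np.float64(0.032))
collar ('top',) (array([ 5.2462e+02, -3.0769e+02,  0.0000e+00,  3.7000e-01]), np.float64(0.015))
collar ('side',) (array([ 5.2285e+02, -3.0448e+02,  0.0000e+00,  3.5000e-01]), np.float64(0.006))
pin ('top', 'side') (array([598.35, 248.79,   8.22,   0.  ]), np.float64(0.211))
pin ('top',) (array([600.07, 250.07,   5.  ,   0.  ]), np.float64(0.155))
pin ('side',) (array([599.45, 254.75,   5.  ,   0.  ]), np.float64(0.029))
block ('top', 'side') (array([5.9902e+02, 2.4952e+02, 6.5000e-01, 2.6000e-01]), np.float64(0.083))
block ('top',) (array([5.9988e+02, 2.4969e+02, 0.0000e+00, 2.5000e-01]), np.float64(0.004))
block ('side',) (array([5.9790e+02, 2.5047e+02, 0.0000e+00, 2.9000e-01]), np.float64(0.069))
real	0m12.566s
user	0m12.272s
sys	0m0.673s
```

View pics/m1.png

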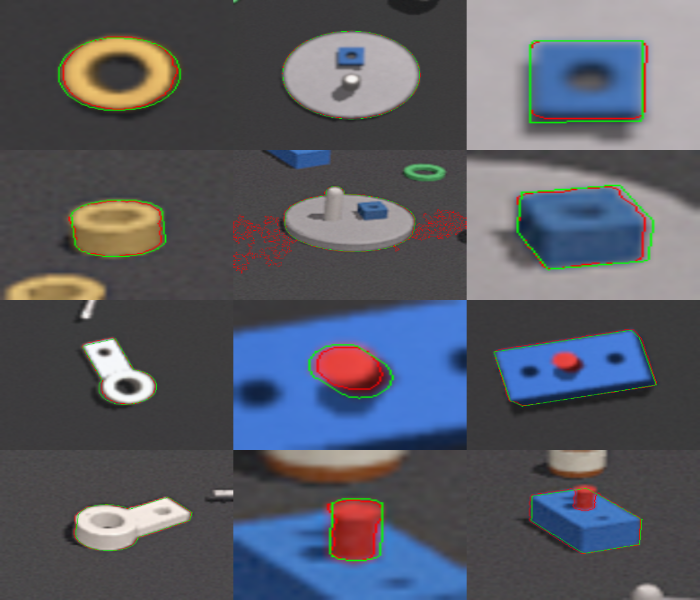

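The fits sit tight in the picture. From the top view the foot centre is (599,-5), the boss (627,-4), the bushing (360,252), the collar (525,-308) at yaw 0.37, and the pin about (600,250). The side view agrees to about 2 mm. Now I'll move towards the bushing.

```bash
python3 -c "
from h import *
s=env.state();print({k:np.round(s[k],3) for k in s})"
```

```text
{'t': np.float64(1.7), 'joints': array([ 1.103,  0.491,  1.559,  0.   ,  1.092, -0.106]), 'qvel': array([-0.   , -0.   , -0.   ,  0.003, -0.001,  0.   ]), 'tau': array([-0.0000e+00, -6.1246e+01, -2.5843e+01,  6.9000e-02,  4.5000e-02,
       -0.0000e+00]), 'eef_pos': array([221.191, 584.577, 214.694]), 'tcp_rot': array([ 3.141, -0.   ,  2.78 ]), 'ft_force': array([-0.466,  0.033, -0.953]), 'moment': array([-0.032,  0.007, -0.034]), 'grip_force': np.float64(0.0), 'opening': np.float64(0.999)}
```

>>> carry_out --pt "0.5 -1 0 0" --pt "0.5 -1 0 0" --pt "0.5 -1 0 0" --pt "0.4 -1 0 0" --pt "0.4 -1 0 0" --fingers -1

```text
t: 2.2
eef_pos: [325.8, 355.8, 214.8]
tcp_rot: [3.141, 0.0, 2.78]
ft_force: [0.6, 0.3, 0.4]
opening: 1.002
grip_force: 0.0
```

>>> carry_out --pt "0.2 -0.6 -0.4 0.7" --pt "0.2 -0.5 -0.6 0.7" --pt "0.07 -0.4 -0.6 0.7" --pt "0 -0.152 -0.6 0.7" --pt "0 0 -0.6 0.65"

```text
t: 2.7
eef_pos: [349.2, 274.0, 73.9]
tcp_rot: [3.141, 0.001, -3.141]
ft_force: [-0.3, 0.4, 0.3]
opening: 1.002
grip_force: 0.0
```

```bash
python3 -c "
from h import *
s=env.state();print(s['eef_pos'],s['tcp_rot'],s['joints'])
im=snap('top','t1');im2=snap('side','s1')
a=im[230:430,150:350];b=im2[130:330,130:330]
cv2.imwrite('pics/c1.png',np.hstack([cv2.resize(q,(400,400)) for q in(a,b)])[:,:,::-1])"
```

```text
[349.21453802 273.98177849  73.93908578] [ 3.14116350e+00  6.81579029e-04 -3.14067906e+00] [ 5.16216234e-01  4.67547133e-01  2.13427517e+00  7.31516339e-05
  5.38965789e-01 -1.05555660e+00]
```

View pics/c1.png

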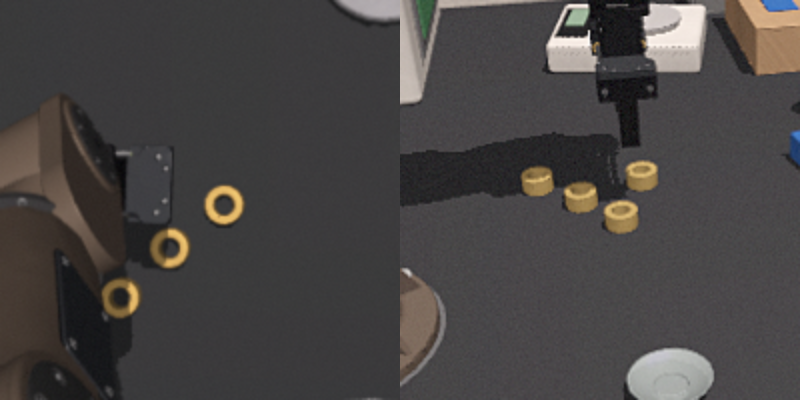

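The top crop shows the gripper over the target ring and the other three rings clear of it. The side crop shows the fingers just above the ring. Some of the commanded motion was lost, so I'll correct it, descend and close.

>>> carry_out --pt "0.1 -0.22 0 0" --pt "0.11 -0.22 0 0" --pt "0 0 -0.2 0" --pt "0 0 -0.3 0" --pt "0 0 0 0"

```text
t: 3.3
eef_pos: [359.3, 252.6, 49.0]
tcp_rot: [-3.141, -0.001, 3.14]
ft_force: [-0.8, 0.1, -0.4]
opening: 1.001
grip_force: 0.0
```

>>> carry_out --pt "0 0 -0.3 0" --pt "0 0 -0.3 0" --pt "0 0 -0.2 0" --pt "0 0 -0.1 0" --pt "0 0 0 0"

```text
t: 3.8
eef_pos: [359.4, 252.9, 4.5]
tcp_rot: [-3.141, -0.001, 3.141]
ft_force: [0.1, -0.5, 0.7]
opening: 0.999
grip_force: 0.0
```

>>> carry_out --pt "0 0 0 0" --pt "0 0 0 0" --pt "0 0 0 0" --pt "0 0 0 0" --pt "0 0 0 0" --fingers 1

```text
t: 4.3
eef_pos: [359.5, 253.0, 4.8]
tcp_rot: [3.141, 0.0, 3.141]
ft_force: [-0.6, 0.3, -0.6]
opening: 0.636
grip_force: 0.0
```

>>> carry_out --pt "0 0 0 0" --pt "0 0 0 0" --pt "0 0 0 0" --pt "0 0 0 0" --pt "0 0 0 0"

```text
t: 4.8
eef_pos: [359.4, 252.9, 4.7]
tcp_rot: [3.142, -0.0, 3.141]
ft_force: [-0.9, -1.1, 1.4]
opening: 0.416
grip_force: 30.0
```

>>> carry_out --pt "0 0 0 0" --pt "0 0 0 0" --pt "0 0 0 0" --pt "0 0 0 -1" --pt "0 0 0 -1" --fingers -0.3

```text
t: 5.3
eef_pos: [359.5, 253.0, 4.6]
tcp_rot: [3.141, 0.0, 2.928]
ft_force: [0.3, -0.1, -0.8]
opening: 0.648
grip_force: 0.0
```

>>> carry_out --pt "0 0 0 -1" --pt "0 0 0 -1" --pt "0 0 0 -1" --pt "0 0 0 -1" --pt "0 0 0 -1"

```text
t: 5.8
eef_pos: [359.5, 253.0, 4.7]
tcp_rot: [3.141, 0.0, 2.404]
ft_force: [1.0, -0.1, -0.1]
opening: 0.649
grip_force: 0.0
```

>>> carry_out --pt "0 0 0 -1" --pt "0 0 0 -1" --pt "0 0 0 -1" --pt "0 0 0 -1" --pt "0 0 0 -1"

```text
t: 6.3
eef_pos: [359.5, 253.0, 4.7]
tcp_rot: [3.141, -0.0, 1.88]
ft_force: [0.4, -0.0, 0.3]
opening: 0.649
grip_force: 0.0
```

>>> carry_out --pt "0 0 0 -1" --pt "0 0 0 -1" --pt "0 0 0 -1" --pt "0 0 0 0" --pt "0 0 0 0"

```text
t: 6.8
eef_pos: [359.4, 253.0, 4.6]
tcp_rot: [3.142, 0.0, 1.573]
ft_force: [0.7, 0.1, 0.1]
opening: 0.648
grip_force: 0.0
```

>>> carry_out --pt "0 0 0 0" --pt "0 0 0 0" --pt "0 0 0 0" --pt "0 0 0 0" --pt "0 0 0 0" --fingers 1

```text
t: 7.3
eef_pos: [359.5, 253.0, 4.7]
tcp_rot: [3.141, -0.0, 1.571]
ft_force: [0.2, -0.2, -0.2]
opening: 0.41
grip_force: 30.0
```

>>> carry_out --pt "0 0 0.2 0" --pt "0 0 0.5 0" --pt "0 0 0.6 0" --pt "0 0 0.6 0" --pt "0.2 -0.2 0.5 0.5"

```text
t: 7.8
eef_pos: [368.6, 243.2, 126.8]
tcp_rot: [3.141, -0.0, 1.624]
ft_force: [0.5, 0.5, -2.3]
opening: 0.41
grip_force: 30.0
```

>>> carry_out --pt "0.4 -0.4 0 1" --pt "0.4 -0.4 0 1" --pt "0.4 -0.5 0 1" --pt "0.4 -0.5 0 1" --pt "0.4 -0.5 0 1"

```text
t: 8.3
eef_pos: [469.8, 126.8, 125.3]
tcp_rot: [3.141, -0.0, 2.151]
ft_force: [0.8, 1.1, -2.0]
opening: 0.409
grip_force: 30.0
```

>>> carry_out --pt "0.4 -0.5 0 1" --pt "0.4 -0.5 0 1" --pt "0.4 -0.5 0 1" --pt "0.4 -0.4 0 1" --pt "0.3 -0.4 0 1"

```text
t: 8.8
eef_pos: [565.1, 11.8, 125.2]
tcp_rot: [3.141, 0.0, 2.674]
ft_force: [-0.5, 0.3, -1.5]
opening: 0.409
grip_force: 30.0
```

>>> carry_out --pt "0.1 -0.15 0 1" --pt "0 0 0 1" --pt "0 0 0 1" --pt "0 0 0 1" --pt "0 0 0 0.5"

```text
t: 9.3
eef_pos: [569.0, 5.4, 125.2]
tcp_rot: [3.141, -0.0, -3.138]
ft_force: [0.6, -0.0, -2.5]
opening: 0.41
grip_force: 30.0
```

>>> carry_out --pt "0.1 -0.1 -0.2 0" --pt "0.1 -0.11 -0.2 0" --pt "0 0 -0.1 0" --pt "0 0 0 0" --pt "0 0 0 0"

```text
t: 9.8
eef_pos: [579.3, -5.1, 99.4]
tcp_rot: [3.141, -0.001, 3.141]
ft_force: [0.6, -0.2, -1.0]
opening: 0.411
grip_force: 30.0
```

```bash
cat > m2.py <<'E'
from fit import *
s=env.state();print(s['eef_pos'],s['tcp_rot'])
I={c:snap(c,c[0]+"2") for c in("top","side")}
I0={c:cv2.imread(f"pics/{c[0]}0.png")[:,:,::-1] for c in("top","side")}
p=np.array(s['eef_pos'])-[0,0,4.7]
row=[]
for c in I:
    q=pj(c,np.array([p+[0,0,11]]))[0];w=24;o=(int(q[0]-w),int(q[1]-w))
    im=cv2.resize(I[c][o[1]:o[1]+2*w,o[0]:o[0]+2*w],(400,400))[:,:,::-1].copy();k=400/2/w
    for z in(0,22):
        a=np.array([[20*np.cos(t),20*np.sin(t),z] for t in np.linspace(0,6.28,60)])+p
        cv2.polylines(im,[np.round(((pj(c,a)-o+.5)*k-.5)).astype(np.int32)],True,(0,255,0),1)
    row.append(im)
cv2.imwrite("pics/c2.png",np.hstack(row))
# post alone in the side view
g=I0["side"].astype(int).max(2);np.set_printoptions(linewidth=200)
for r in(242,246,250,254,258): print(r,g[r,350:374])
M=mask(I0["side"],"max",(368,268),45,110);print("foot side",fit({"side":M},FOOT,[598,-4,0],0.02,0))
M2=mask(I0["top"],"max",(342,206),60,75);print("foot both",fit({"side":M,"top":M2},FOOT,[598,-4,0],0.02))
E
python3 m2.py
```

```text
[579.25970838  -5.06077692  99.37989699] [ 3.14139302e+00 -7.50558755e-04  3.14055040e+00]
242 [ 76  69  76  71  72  95 124 150 167 180 189 192 186 184 148  55  64  71  67  72  72  70  72  74]
246 [145 158 175 173 167 142 121 143 142 146 160 168 163 160 158 169 168 169 165 169 171 171 172 169]
250 [165 167 164 165 154 125 126 142 150 156 163 168 163 161 162 166 169 166 167 166 168 157 150 161]
254 [163 165 166 168 152 120 132 144 151 159 166 167 161 155 161 164 162 167 169 166 174 154  71  74]
258 [155 159 156 157 142 125 140 145 155 160 166 165 158 156 168 164 165 162 170 148  86  87  80  75]
foot side (array([ 5.9915e+02, -1.6800e+00,  0.0000e+00, -2.0000e-02]), np.float64(0.047))
foot both (array([ 5.9871e+02, -4.4100e+00,  1.8700e+00,  3.0000e-02]), np.float64(0.053))
```

View pics/c2.png

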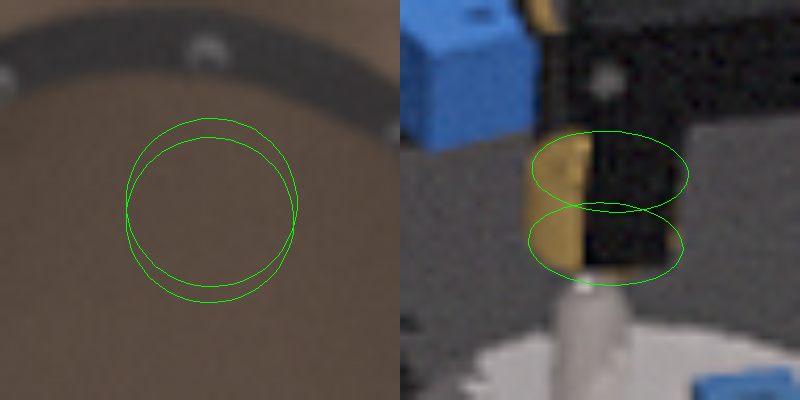

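The side crop shows the held ring just above the post. Its drawn edges are at columns 530/686 and the real ones at about 524/680, so the side camera is biased by about 1.5 mm here. The top view is hidden by the arm. Next I'll measure the post axis against the ring in the same side picture.

```bash
cat > m3.py <<'E'
from fit import *
im=cv2.imread("pics/s2.png")[:,:,::-1].astype(np.float32)
p=np.array([579.26,-5.06,94.7])
def edges(row,lo,hi,f,thr):
    x=np.arange(lo,hi,.1);v=np.interp(x,np.arange(640),f[row]);i=np.nonzero(v>thr)[0];return x[i[0]],x[i[-1]]
q=pj("side",p[None]+[0,0,11])[0];o=(int(q[0]-24),int(q[1]-24));print("o",o)
yel=im[...,0]-im[...,2]
print("ring"); 
for r in range(int(o[1]+160/8.33),int(o[1]+290/8.33),2):
    print(r,np.round(yel[r,o[0]+12:o[0]+36]).astype(int))
ring=render("side",[cyl(20,0,22)],p,0,(48*S,48*S),o);rx=np.nonzero(ring.any(0))[0];ry=np.nonzero(ring.any(1))[0]
print("pred ring cols",((rx[[0,-1]]+.5)/S-.5)+o[0],"rows",((ry[[0,-1]]+.5)/S-.5)+o[1])
print("post axis pred",[(z,pj("side",np.array([[579.26,-5.06,z]]))[0].round(2)) for z in(20,40,60,70,80)])
J=np.array([pj("side",np.array([[579.26+a,-5.06+b,z]]))[0]-pj("side",np.array([[579.26,-5.06,z]]))[0] for a,b,z in((1,0,50),(0,1,50))]);print("J",J)
g=cv2.imread("pics/s0.png")[:,:,::-1].max(2).astype(int)
for r in range(234,270,2): print(r,g[r,348:378])
E
python3 m3.py
```

```text
o (337, 205)
ring
224 [  2  -5  -7  37  72  70  62  60  66  71  44 -10   5  -6  -1   0  -2   1
  -3   3  10  -3   1   0]
226 [ 5 -4  6 45 71 66 67 65 76 73 35 -5  0  3 -2  1  3 -2 -3 -5  3  6  6  2]
228 [ 1  0  3 44 64 66 70 68 72 64  4 -5 -3  2  5  2  5 -8 -3 -8  5  2 -5  2]
230 [ 2 -3 13 49 67 65 69 71 74 65  8 -6 -1 -3  0  3 11  0 -6  1 20  9 -1 -1]
232 [-1 -3 13 48 68 64 68 72 76 70  4  4 -2  1 -3 -4 -2 -3  4 -3 20 19 -1  3]
234 [  2  -1  -8  23  66  69  72  72  75  71 -18   1   4   3   2 -12   2  -6
  -2  -3  29  26  -7  -1]
236 [  1  -1  -7  -2   9  38  61  64  78  72  -8  -7  -2 -11   2   6  10   9
  -2   2  -2   4   1  -1]
238 [ 2  2  4 -2  1  0 -5 -8  1  8  9 12 26 33 33 24  9 -1  0  1  0  2  2 -2]
pred ring cols [351.875 371.125] rows [220.125 238.625]
post axis pred [(20, array([359.48, 261.9 ])), (40, array([359.93, 254.56])), (60, array([360.39, 247.08])), (70, array([360.62, 243.28])), (80, array([360.85, 239.44]))]
J [[ 0.43650976 -0.04946491]
 [-0.12125948 -0.24991046]]
234 [76 79 69 73 74 75 72 75 72 73 69 80 75 73 68 77 70 72 73 74 77 69 72 71
 67 75 74 69 75 68]
23
[... 1426 characters left out ...]
158 156 168 164
 165 162 170 148  86  87  80  75  65  95 116 121]
260 [ 89  90  95  92  88  90 106 124 137 143 154 157 163 164 157 156 167 163
 166 164 165 172 154  90  89  81  71  97 121 122]
262 [117  88  88  91  86  88 106 126 139 146 154 162 163 159 154 153 168 167
 166 166 165 167 155 108  90  90  83  99 121 116]
264 [170 169 172 172 175 153 115 133 149 153 155 160 163 159 164 168 166 168
 167 166 165 164 168 171 154 149 165 142 141 150]
266 [165 164 167 167 164 165 164 164 163 168 164 168 165 165 168 164 165 165
 165 165 167 165 165 169 171 171 165 165 170 167]
268 [164 165 167 163 164 163 162 163 163 166 165 163 160 164 163 166 163 167
 163 166 163 163 165 165 164 166 163 167 165 165]
```

>>> carry_out --pt "-0.016 0 -0.1 0" --pt "0 0 -0.1 0" --pt "0 0 -0.08 0" --pt "0 0 -0.08 0" --pt "0 0 0 0"

```text
t: 10.4
eef_pos: [578.4, -5.0, 81.0]
tcp_rot: [3.141, -0.001, 3.141]
ft_force: [1.6, 0.2, -2.2]
opening: 0.41
grip_force: 30.0
```

>>> carry_out --pt "0 0 -0.04 0" --pt "0 0 -0.04 0" --pt "0 0 0 0" --pt "0 0 0 0" --pt "0 0 0 0"

```text
t: 10.9
eef_pos: [578.7, -5.1, 77.8]
tcp_rot: [3.142, 0.0, 3.141]
ft_force: [-0.1, 0.2, -2.0]
opening: 0.409
grip_force: 30.0
```

>>> carry_out --pt "0 0 -0.08 0" --pt "0 0 -0.08 0" --pt "0 0 -0.08 0" --pt "0 0 -0.08 0" --pt "0 0 0 0"

```text
t: 11.4
eef_pos: [578.3, -5.0, 60.9]
tcp_rot: [3.141, -0.001, 3.141]
ft_force: [-0.2, 0.1, -1.4]
opening: 0.412
grip_force: 30.0
```

>>> carry_out --pt "0 0 -0.1 0" --pt "0 0 -0.1 0" --pt "0 0 -0.1 0" --pt "0 0 -0.1 0" --pt "0 0 0 0"

```text
t: 11.9
eef_pos: [578.3, -5.0, 40.9]
tcp_rot: [3.141, -0.001, 3.141]
ft_force: [-0.3, -0.1, -1.1]
opening: 0.412
grip_force: 30.0
```

>>> carry_out --pt "0 0 -0.1 0" --pt "0 0 -0.1 0" --pt "0 0 -0.04 0" --pt "0 0 0 0" --pt "0 0 0 0"

```text
t: 12.4
eef_pos: [578.7, -5.1, 29.7]
tcp_rot: [3.141, 0.0, 3.141]
ft_force: [-0.1, 0.5, -2.1]
opening: 0.408
grip_force: 30.0
```

>>> carry_out --pt "0 0 -0.06 0" --pt "0 0 -0.04 0" --pt "0 0 -0.03 0" --pt "0 0 0 0" --pt "0 0 0 0"

```text
t: 12.9
eef_pos: [578.6, -5.1, 23.1]
tcp_rot: [3.141, -0.0, 3.141]
ft_force: [0.5, -0.3, -2.2]
opening: 0.408
grip_force: 30.0
```

>>> carry_out --pt "0 0 -0.01 0" --pt "0 0 0 0" --pt "0 0 0 0" --pt "0 0 0 0" --pt "0 0 0 0"

```text
t: 13.4
eef_pos: [578.7, -5.0, 22.7]
tcp_rot: [3.142, 0.0, 3.141]
ft_force: [0.3, -0.3, -1.3]
opening: 0.408
grip_force: 30.0
```

>>> carry_out --pt "0 0 -0.01 0" --pt "0 0 0 0" --pt "0 0 0 0" --pt "0 0 0 0" --pt "0 0 0 0"

```text
t: 13.9
eef_pos: [578.7, -5.1, 22.7]
tcp_rot: [3.142, 0.0, 3.141]
ft_force: [-2.6, 0.7, 5.5]
opening: 0.408
grip_force: 30.0
```

>>> carry_out --pt "0 0 -0.01 0" --pt "0 0 0 0" --pt "0 0 0 0" --pt "0 0 0 0" --pt "0 0 0 0"

```text
t: 14.4
eef_pos: [578.7, -5.0, 22.6]
tcp_rot: [3.142, 0.001, 3.141]
ft_force: [-3.4, 0.0, 9.9]
opening: 0.406
grip_force: 30.0
```

>>> carry_out --pt "0 0 0 0" --pt "0 0 0 0" --pt "0 0 0 0" --pt "0 0 0 0" --pt "0 0 0.2 0" --fingers -1

```text
t: 14.9
eef_pos: [578.0, -5.0, 31.0]
tcp_rot: [3.141, -0.002, 3.141]
ft_force: [0.5, 0.2, 1.3]
opening: 0.777
grip_force: 0.0
```

>>> carry_out --pt "0 0 0.4 0" --pt "0 0 0.6 0" --pt "0 0 0.6 0" --pt "0 -0.4 0.4 0" --pt "-0.1 -0.7 0 0.5"

```text
t: 15.4
eef_pos: [575.1, -59.5, 135.3]
tcp_rot: [-3.14, 0.005, -3.087]
ft_force: [0.6, 0.0, -1.1]
opening: 0.995
grip_force: 0.0
```

>>> carry_out --pt "-0.2 -0.8 0 0.6" --pt "-0.2 -0.8 0 0.6" --pt "-0.2 -0.8 0 0.6" --pt "-0.2 -0.8 0 0.6" --pt "-0.2 -0.8 0 0.63"

```text
t: 15.9
eef_pos: [523.0, -261.6, 132.5]
tcp_rot: [-3.141, 0.0, -2.77]
ft_force: [0.7, -0.0, 1.7]
opening: 1.002
grip_force: 0.0
```

```bash
cat > m4.py <<'E'
from fit import *
print(env.state()['eef_pos'])
I={c:snap(c,c[0]+"3") for c in("top","side")}
for n,k,pt,ps,w,th,parts,z in(("bush on post","yel",(343,212),(359,258),20,40,[cyl(20,0,22)],18),("boss","blue",(342,190),(380,256),14,25,BOSS,38)):
    for c,q in(("top",pt),("side",ps)):
        M=mask(I[c],k,q,w,th);print(n,c,fit({c:M},parts,np.r_[onz(c,z,px=q)[:2],z],0. if n=="boss" else None,z),M[0].sum())
a=I["top"][160:260,290:390];b=I["side"][210:310,310:410]
cv2.imwrite('pics/c3.png',np.hstack([cv2.resize(q,(400,400)) for q in(a,b)])[:,:,::-1])
E
python3 m4.py
```

```text
[ 523.01491216 -261.64960874  132.45331514]
bush on post top (array([579.72,  -4.66,  18.  ,   0.  ]), np.float64(0.015)) 4780
bush on post side (array([592.55,  19.34,  18.  ,   0.  ]), np.float64(3.113)) 1029
boss top (array([627.43,  -4.05,  38.  ,   0.  ]), np.float64(0.005)) 3268
boss side (array([ 6.185e+02, -6.860e+00,  3.800e+01, -3.500e-01]), np.float64(7.306)) 306
```

View pics/c3.png

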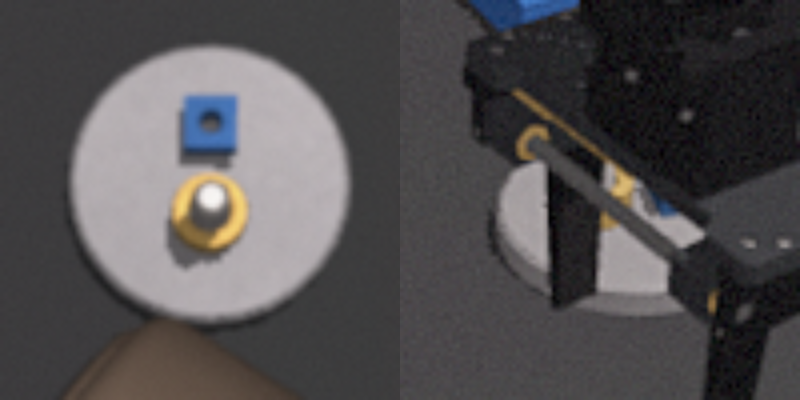

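The top crop shows the bushing down around the post. Its top-camera fit of (579.7,-4.7), against (578.65,-5.0) from the robot, gives the camera bias. Now I'll go for the collar.

>>> carry_out --pt "0.012 -0.4 -0.4 0" --pt "0 -0.4 -0.5 0" --pt "0 -0.128 -0.5 0" --pt "0 0 -0.4 0" --pt "0 0 0 0"

```text
t: 16.5
eef_pos: [523.3, -305.5, 39.8]
tcp_rot: [3.138, -0.002, -2.773]
ft_force: [-0.8, -0.2, -0.1]
opening: 1.002
grip_force: 0.0
```

>>> carry_out --pt "0 0 -0.2 0" --pt "0 0 -0.2 0" --pt "0 0 -0.2 0" --pt "0 0 0 0" --pt "0 0 0 0"

```text
t: 17.0
eef_pos: [524.3, -306.4, 11.7]
tcp_rot: [3.141, -0.0, -2.772]
ft_force: [0.3, 0.5, 0.2]
opening: 0.998
grip_force: 0.0
```

>>> carry_out --pt "-0.014 -0.032 -0.1 0" --pt "0 0 -0.04 0" --pt "0 0 0 0" --pt "0 0 0 0" --pt "0 0 0 0"

```text
t: 17.5
eef_pos: [523.6, -308.1, 4.8]
tcp_rot: [-3.142, 0.0, -2.772]
ft_force: [0.7, 0.2, -0.1]
opening: 1.001
grip_force: 0.0
```

>>> carry_out --pt "0 0 0 0" --pt "0 0 0 0" --pt "0 0 0 0" --pt "0 0 0 0" --pt "0 0 0 0" --fingers 1

```text
t: 18.0
eef_pos: [523.5, -308.1, 4.7]
tcp_rot: [3.142, 0.0, -2.773]
ft_force: [0.6, 0.9, 0.4]
opening: 0.633
grip_force: 0.0
```

>>> carry_out --pt "0 0 0 0" --pt "0 0 0 0" --pt "0 0 0 0" --pt "0 0 0 0" --pt "0 0 0 0"

```text
t: 18.5
eef_pos: [523.5, -308.0, 4.6]
tcp_rot: [3.141, -0.0, -2.772]
ft_force: [-0.9, 1.1, 0.0]
opening: 0.442
grip_force: 30.0
```

```bash
cat > m5.py <<'E'
from fit import *
s=env.state();print(s['eef_pos'],s['tcp_rot'])
I={c:snap(c,c[0]+"4") for c in("top","side")};p=np.array(s['eef_pos'])-[0,0,4.7];y=s['tcp_rot'][2]+np.pi
row=[]
for c in I:
    q=pj(c,(p+[24,8,8])[None])[0];w=34;o=(int(q[0]-w),int(q[1]-w))
    im=cv2.resize(I[c][o[1]:o[1]+2*w,o[0]:o[0]+2*w],(400,400))[:,:,::-1].copy();m=cv2.resize(render(c,COL,p,y,(2*w*S,2*w*S),o),(400,400))
    cv2.drawContours(im,cv2.findContours(m,0,2)[0],-1,(0,255,0),1);row.append(im)
    v=chan(I[c],"max")
cv2.imwrite("pics/c4.png",np.hstack(row))
E
python3 m5.py
```

```text
[ 523.46724056 -307.99141434    4.63574906] [ 3.14133173e+00 -8.90893245e-05 -2.77244835e+00]
```

View pics/c4.png

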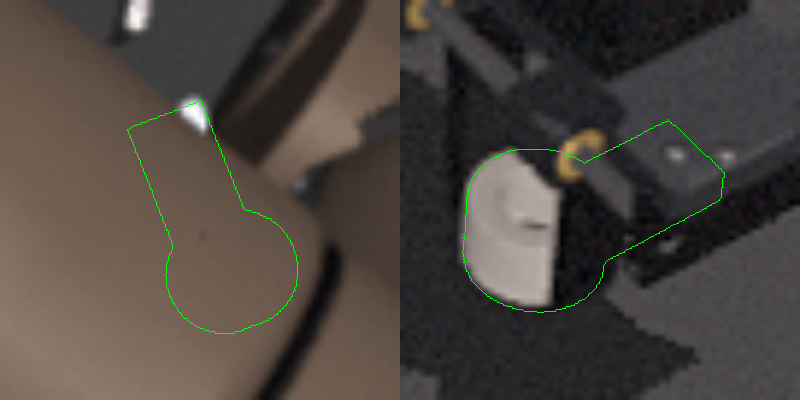

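The side crop shows the held hub's left edge at column 460 against 464 predicted. That matches the known side-camera bias, so the hub is centred in the grip. Now I'll lift and carry it.

>>> carry_out --pt "0 0 0.2 0" --pt "0 0 0.5 0" --pt "0 0 0.6 0" --pt "0 0 0.6 0" --pt "0 0.2 0.5 0"

```text
t: 19.1
eef_pos: [523.7, -298.9, 127.0]
tcp_rot: [-3.14, 0.001, -2.773]
ft_force: [0.5, -0.4, -1.9]
opening: 0.438
grip_force: 30.0
```

>>> carry_out --pt "0.15 0.6 0 -0.4" --pt "0.15 0.7 0 -0.5" --pt "0.15 0.7 0 -0.5" --pt "0.15 0.7 0 -0.5" --pt "0.15 0.7 0 -0.5"

```text
t: 19.6
eef_pos: [561.2, -126.7, 125.4]
tcp_rot: [-3.141, 0.001, -3.026]
ft_force: [1.5, -1.0, -0.5]
opening: 0.439
grip_force: 30.0
```

>>> carry_out --pt "0.15 0.7 0 -0.5" --pt "0.1 0.7 0 -0.44" --pt "0.1 0.6 0 0" --pt "0 0.3 0 0" --pt "0 0 0 0"

```text
t: 20.1
eef_pos: [578.4, -11.5, 125.1]
tcp_rot: [3.141, 0.0, -3.12]
ft_force: [1.3, -0.9, -1.5]
opening: 0.442
grip_force: 30.0
```

>>> carry_out --pt "0.004 0.13 -0.2 0" --pt "0 0 -0.2 0" --pt "0 0 -0.2 0" --pt "0 0 -0.1 0" --pt "0 0 0 0"

```text
t: 20.6
eef_pos: [578.3, -7.0, 88.5]
tcp_rot: [3.141, -0.002, -3.123]
ft_force: [0.0, -0.4, -1.3]
opening: 0.44
grip_force: 30.0
```

```bash
sed -e 's/"4")/"5")/' -e 's/c4.png/c5.png/' m5.py > m6.py
cat >> m6.py <<'E'
b=chan(I["side"],"max");print(pj("side",(p+[0,0,0])[None]))
E
python3 m6.py
```

```text
[578.28190744  -7.04076119  88.50445522] [ 3.14126559e+00 -1.85143661e-03 -3.12291486e+00]
[[360.75285358 238.49912706]]
```

View pics/c5.png

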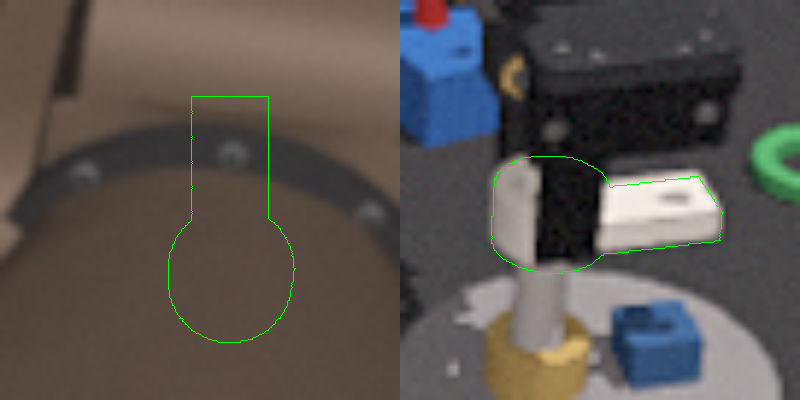

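The side crop shows the collar held level just above the post, ear over the boss side, and matching the drawn model. I'll correct y by +2 mm and lower gently.

>>> carry_out --pt "0.004 0.04 0 0" --pt "0 0 0 0" --pt "0 0 -0.06 0" --pt "0 0 -0.06 0" --pt "0 0 0 0"

```text
t: 21.2
eef_pos: [578.7, -4.5, 83.2]
tcp_rot: [3.141, -0.001, -3.122]
ft_force: [0.9, -0.0, -1.2]
opening: 0.443
grip_force: 30.0
```

>>> carry_out --pt "0 0 -0.06 0" --pt "0 0 -0.06 0" --pt "0 0 0 0" --pt "0 0 0 0" --pt "0 0 0 0"

```text
t: 21.7
eef_pos: [579.0, -4.6, 77.7]
tcp_rot: [3.142, 0.0, -3.122]
ft_force: [0.1, 0.5, -1.1]
opening: 0.44
grip_force: 30.0
```

No contact force, and it is on the post. I'll continue towards home, which is TCP z of about 44.6.

>>> carry_out --pt "0 0 -0.08 0" --pt "0 0 -0.08 0" --pt "0 0 -0.08 0" --pt "0 0 -0.08 0" --pt "0 0 0 0"

```text
t: 22.2
eef_pos: [578.6, -4.5, 60.9]
tcp_rot: [3.141, -0.001, -3.122]
ft_force: [-0.7, 0.1, -1.1]
opening: 0.438
grip_force: 30.0
```

>>> carry_out --pt "0 0 -0.08 0" --pt "0 0 -0.08 0" --pt "0 0 -0.08 0" --pt "0 0 0 0" --pt "0 0 0 0"

```text
t: 22.7
eef_pos: [578.9, -4.5, 49.6]
tcp_rot: [3.141, -0.0, -3.122]
ft_force: [0.4, 0.3, -0.5]
opening: 0.438
grip_force: 30.0
```

>>> carry_out --pt "0 0 -0.04 0" --pt "0 0 -0.02 0" --pt "0 0 -0.01 0" --pt "0 0 0 0" --pt "0 0 0 0"

```text
t: 23.2
eef_pos: [578.9, -4.5, 46.2]
tcp_rot: [3.142, 0.0, -3.122]
ft_force: [-1.0, -0.3, 0.0]
opening: 0.443
grip_force: 30.0
```

>>> carry_out --pt "0 0 -0.02 0" --pt "0 0 0 0" --pt "0 0 0 0" --pt "0 0 0 0" --pt "0 0 0 0"

```text
t: 23.7
eef_pos: [578.9, -4.6, 45.2]
tcp_rot: [3.142, 0.0, -3.122]
ft_force: [0.4, -0.2, -1.8]
opening: 0.439
grip_force: 30.0
```

>>> carry_out --pt "0 0 -0.015 0" --pt "0 0 0 0" --pt "0 0 0 0" --pt "0 0 0 0" --pt "0 0 0 0"

```text
t: 24.2
eef_pos: [579.0, -4.5, 44.6]
tcp_rot: [3.142, 0.0, -3.122]
ft_force: [-1.6, 0.8, 4.5]
opening: 0.437
grip_force: 30.0
```

>>> carry_out --pt "0 0 -0.01 0" --pt "0 0 0 0" --pt "0 0 0 0" --pt "0 0 0 0" --pt "0 0 0 0"

```text
t: 24.7
eef_pos: [579.0, -4.6, 44.5]
tcp_rot: [3.142, 0.001, -3.122]
ft_force: [-2.6, -0.1, 10.4]
opening: 0.442
grip_force: 30.0
```

>>> carry_out --pt "0 0 0 0" --pt "0 0 0 0" --pt "0 0 0 0" --pt "0 0 0 0" --pt "0 0 0.2 0" --fingers -1

```text
t: 25.2
eef_pos: [578.3, -4.5, 53.2]
tcp_rot: [3.141, -0.002, -3.122]
ft_force: [-0.6, 0.5, 0.2]
opening: 0.803
grip_force: 0.0
```

>>> carry_out --pt "0 0 0.5 0" --pt "0 0 0.6 0" --pt "0 0.3 0.6 0" --pt "0.05 0.6 0 0" --pt "0.05 0.7 0 0"

```text
t: 25.7
eef_pos: [584.4, 75.7, 140.8]
tcp_rot: [3.142, 0.003, -3.124]
ft_force: [0.1, -0.9, -0.4]
opening: 1.001
grip_force: 0.0
```

>>> carry_out --pt "0.1 0.8 0 0" --pt "0.1 0.8 0 0" --pt "0.1 0.8 0 0" --pt "0 0.5 0 0" --pt "0 0 0 0"

```text
t: 26.2
eef_pos: [598.6, 223.4, 139.4]
tcp_rot: [3.141, 0.001, -3.119]
ft_force: [-0.1, 0.1, -0.1]
opening: 1.0
grip_force: 0.0
```

```bash
cat > m7.py <<'E'
from fit import *
print(env.state()['eef_pos'])
I={c:snap(c,c[0]+"6") for c in("top","side")}
# ear hole vs model: dark blob on white ear, from top
for c,q0 in(("top",pj("top",np.array([[627.4,-4.,52]]))[0]),("side",pj("side",np.array([[626.,-4.,52]]))[0])):
    print(c,"pred ear hole",q0.round(1));o=(q0-8).astype(int);g=chan(I[c],"max")[o[1]:o[1]+17,o[0]:o[0]+17];print(o);print(g.astype(int))
W=np.array([[cyl(21,0,24),1]],object)
for c in I:
    M=mask(I[c],"max",pj(c,np.array([[627.,-4,50]]))[0]+[4,0],34,185,True);print(c,fit({c:M},COL,[578.6,-4.5,40],.02,40),M[0].sum())
a=I["top"][150:250,280:400];b=I["side"][190:290,320:440]
cv2.imwrite('pics/c6.png',np.hstack([cv2.resize(q,(400,333),interpolation=cv2.INTER_CUBIC) for q in(a,b)])[:,:,::-1])
I0=cv2.imread("pics/t0.png")[:,:,::-1]
print(chan(I0,"red")[188:212,208:234].astype(int))
E
python3 m7.py
```

```text
[598.60044521 223.38399795 139.39452369]
top pred ear hole [342.2 187.9]
[334 179]
[[183 181 180 182 179 179 181 181 182 184 181 180 181 182 182 184 182]
 [182 184 184 182 183 181 182 184 182 183 183 184 183 184 184 184 183]
 [183 188 209 219 219 220 219 218 221 220 219 219 220 219 200 187 184]
 [182 204 236 247 247 246 246 247 247 246 247 246 247 246 227 185 184]
 [183 213 244 251 251 251 250 251 251 250 250 250 251 251 233 184 183]
 [183 212 243 251 250 251 250 247 247 250 251 250 250 251 234 184 180]
 [180 208 243 250 251 250 238 220 219 229 243 250 251 251 234 184 180]
 [179 207 244 251 251 241 192 138 133 147 203 244 251 251 234 186 181]
 [165 190 242 252 249 225 141  80  74  82 151 229 250 252 235 185 181]
 [128 160 238 253 249 210 107  63  56  63 129 221 249 251 233 185 183]
 [ 99 157 238 252 250 222 123  65  65  86 162 233 250 252 233 184 182]
 [ 95 156 239 252 251 242 195 148 136 168 225 248 251 251 233 182 180]
 [ 94 157 237 252 251 250 245 233 229 239 249 251 251 251 233 183 180]
 [ 95 154 237 251 250 250 250 251 251 251 250 250 250 251 234 184 182]
 [ 96 154 236 251 250 2
[... 4163 characters left out ...]
145 -145 -145 -145 -146]
 [-127 -124 -128 -138 -146 -145 -145 -146 -147 -144 -114  -88  -86  -86
   -88 -116 -145 -147 -145 -145 -145 -144 -145 -146 -146 -146]
 [-145 -145 -145 -147 -146 -145 -145 -144 -146 -148 -142 -115 -111 -112
  -118 -143 -147 -147 -145 -146 -145 -146 -145 -145 -146 -146]
 [-146 -146 -147 -146 -146 -146 -145 -145 -145 -146 -146 -145 -145 -145
  -144 -147 -146 -146 -147 -146 -145 -146 -145 -146 -148 -146]
 [-144 -146 -145 -145 -146 -146 -145 -145 -145 -146 -145 -146 -145 -146
  -145 -147 -147 -147 -147 -145 -146 -146 -143 -131 -130 -126]
 [-146 -145 -147 -145 -146 -146 -146 -145 -146 -146 -146 -145 -147 -146
  -145 -145 -147 -146 -139 -130 -129 -122 -115  -90  -85  -71]]
```

View pics/c6.png

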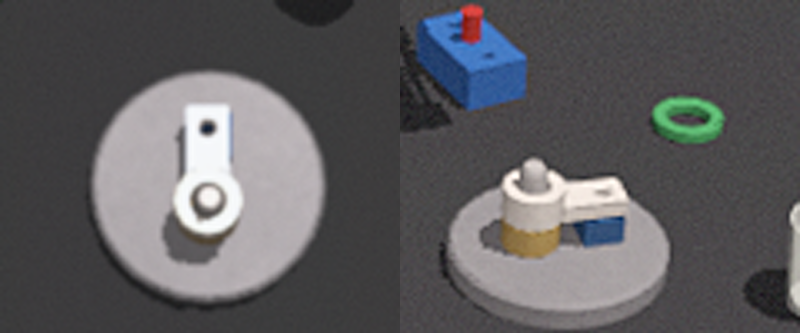

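The top crop shows the collar around the post with the ear over the boss. The ear hole centre is at about (341.9,188.0) px, against (342.2,187.9) for the boss hole. The side crop shows the white hub seated on the brass. The pin's head top centre is at about (220.1,198.8) px.

Run:
```python
from fit import *
np.set_printoptions(precision=2,suppress=True)
print("pin cam",onz("top",61,px=(220.1,198.8)),"ear cam",onz("top",52,px=(341.9,188.0)))
I0=cv2.imread("pics/s0.png")[:,:,::-1]
M=mask(I0,"red",(341,196),14,45);xs=np.nonzero(M[0].any(0))[0];ys=np.nonzero(M[0].any(1))[0]
print(xs[[0,-1]]/4+M[1][0],ys[[0,-1]]/4+M[1][1], pj("side",np.array([[599,249.7,35],[599,249.7,48],[599,249.7,61.]])))
I1=cv2.imread("pics/t6.png")[:,:,::-1]
for c,n in(("side","s6"),):
    im=cv2.imread(f"pics/{n}.png")[:,:,::-1];r=chan(im,"red");print(r[186:206:2,332:352].astype(int))
```

```text
pin cam [598.5  247.91  61.  ] ear cam [627.17  -3.36  52.  ]
[338.25 344.75] [191.25 202.5 ] [[341.26 201.57]
 [341.41 197.23]
 [341.55 192.84]]
[[  16   31   44   49   50   52   56   57   58   53   56   56   48   29
    -3   -2    0    1    2   -1]
 [   0    3   -7   -8  -10    3    3    3    0   -1   -9   -5   -2   -1
     2    0   -1   -1   -1    2]
 [   1   -1    2    0   -1   -1   -4  -10  -10  -13  -13   -7   -3   -1
     0   -2    1    0    0    1]
 [   0    5    6    4    4   -2   70  120  143  158  137  129   75  -12
     2    2    4   -1    1    0]
 [ -54  -72  -89  -98 -125 -159  -87  130  138  142  139  141   98  -15
    -1    4   -2    1   -1    0]
 [-131 -127 -130 -124 -125 -131  -35  108  112  106  115  130   -6 -127
   -29    5    6    1    1    1]
 [-127 -125 -126 -113 -119 -122  -19  111  110  111  120  108  -52 -149
  -142 -125  -56    4    5    5]
 [-129 -130 -125 -104  -72  -76   26  112  108  113  125  109  -51 -146
  -131 -130 -135 -125  -76   -8]
 [-128 -127 -131 -123 -102 -106  -81   -3   56   91   60   -6 -107 -134
  -128 -125 -129 -131 -132 -127]
 [ -77 -100 -128 -129 -130 -130 -133 -137 -139 -138 -134 -134 -128 -127
  -128 -128 -124 -128 -127 -124]]
```

>>> carry_out --pt "0 0.25 0 -1" --pt "0 0.25 0 -1" --pt "-0.01 0 0 -1" --pt "0 0 0 -1" --pt "0 0 0 -1"

```text
t: 26.8
eef_pos: [598.6, 243.9, 139.3]
tcp_rot: [-3.142, 0.0, 2.632]
ft_force: [-0.6, -0.3, -0.3]
opening: 1.001
grip_force: 0.0
```

>>> carry_out --pt "0 0 0 -1" --pt "0 0 -0.1 -1" --pt "0 0 -0.3 -1" --pt "0 0 -0.3 -1" --pt "0 0 -0.3 -1"

```text
t: 27.3
eef_pos: [598.7, 243.8, 88.9]
tcp_rot: [3.141, 0.0, 2.108]
ft_force: [-0.6, -0.7, 0.0]
opening: 0.997
grip_force: 0.0
```

>>> carry_out --pt "0 0 -0.2 -1" --pt "0 0 -0.2 -1" --pt "0 0 -0.1 -1" --pt "0 0 0 -1" --pt "0 0 0 -1"

```text
t: 27.8
eef_pos: [598.6, 243.8, 64.0]
tcp_rot: [-3.141, 0.0, 1.584]
ft_force: [-0.1, 0.7, -0.1]
opening: 1.0
grip_force: 0.0
```

>>> carry_out --pt "-0.01 0.092 0 0" --pt "0 0 -0.2 0" --pt "0 0 -0.2 0" --pt "0 0 -0.08 0" --pt "0 0 0 0"

```text
t: 28.3
eef_pos: [597.4, 249.8, 38.7]
tcp_rot: [-3.14, 0.001, 1.591]
ft_force: [-0.1, 0.8, 0.5]
opening: 1.0
grip_force: 0.0
```

>>> carry_out --pt "0 0 0 0" --pt "0 0 0 0" --pt "0 0 0 0" --pt "0 0 0 0" --pt "0 0 0 0" --fingers 0.5

```text
t: 28.8
eef_pos: [598.0, 250.1, 40.1]
tcp_rot: [3.141, -0.0, 1.59]
ft_force: [0.1, 1.0, -0.0]
opening: 0.635
grip_force: 0.0
```

>>> carry_out --pt "0 0 0 0" --pt "0 0 0 0" --pt "0 0 0 0" --pt "0 0 0 0" --pt "0 0 0 0" --fingers 0.68

```text
t: 29.3
eef_pos: [597.9, 250.1, 39.9]
tcp_rot: [3.142, 0.0, 1.59]
ft_force: [-1.1, 0.2, -0.2]
opening: 0.219
grip_force: 0.0
```

>>> carry_out --pt "0 0 0 0" --pt "0 0 0 0" --pt "0 0 0 0" --pt "0 0 0 0" --pt "0 0 0 0" --fingers 1

```text
t: 29.8
eef_pos: [597.9, 250.1, 39.9]
tcp_rot: [3.141, 0.0, 1.59]
ft_force: [0.6, -0.4, 0.0]
opening: 0.15
grip_force: 30.0
```

>>> carry_out --pt "0 0 0 0" --pt "0 0 0 0" --pt "0 -0.016 0 1" --pt "0 0 0 1" --pt "0 0 0 1" --fingers 0.1

```text
t: 30.3
eef_pos: [597.9, 249.2, 39.9]
tcp_rot: [3.142, -0.0, 1.909]
ft_force: [-0.9, 0.3, 0.3]
opening: 0.439
grip_force: 0.0
```

>>> carry_out --pt "0 0 0 1" --pt "0 0 0 1" --pt "0 0 0 1" --pt "0 0 0 1" --pt "0 0 0 1"

```text
t: 30.8
eef_pos: [597.9, 249.2, 39.9]
tcp_rot: [3.142, -0.0, 2.432]
ft_force: [0.1, -0.4, -0.5]
opening: 0.452
grip_force: 0.0
```

>>> carry_out --pt "0 0 0 1" --pt "0 0 0 1" --pt "0 0 0 1" --pt "0 0 0 1" --pt "0 0 0 1"

```text
t: 31.3
eef_pos: [597.9, 249.3, 39.9]
tcp_rot: [3.141, 0.0, 2.956]
ft_force: [0.1, 0.1, -0.2]
opening: 0.448
grip_force: 0.0
```

>>> carry_out --pt "0 0 0 1" --pt "0 0 0 1" --pt "0 0 0 0" --pt "0 0 0 0" --pt "0 0 0 0"

```text
t: 31.8
eef_pos: [597.9, 249.2, 39.9]
tcp_rot: [3.142, -0.0, -3.125]
ft_force: [-0.9, 0.8, 0.6]
opening: 0.451
grip_force: 0.0
```

>>> carry_out --pt "0 0 0 0" --pt "0 0 0 0" --pt "0 0 0 0" --pt "0 0 0 0" --pt "0 0 0 0" --fingers 1

```text
t: 32.3
eef_pos: [598.0, 249.2, 39.9]
tcp_rot: [3.142, 0.0, -3.122]
ft_force: [0.4, -0.8, 0.1]
opening: 0.151
grip_force: 30.0
```

>>> carry_out --pt "0 0 0.2 0" --pt "0 0 0.4 0" --pt "0 0 0.6 0" --pt "0 0 0.6 0" --pt "0 -0.1 0.4 0"

```text
t: 32.8
eef_pos: [598.1, 244.8, 152.8]
tcp_rot: [3.141, 0.002, -3.122]
ft_force: [-0.7, -0.8, -0.2]
opening: 0.148
grip_force: 30.0
```

>>> carry_out --pt "0.1 -0.5 0 0" --pt "0.1 -0.7 0 0" --pt "0.1 -0.7 0 0" --pt "0.1 -0.7 0 0" --pt "0.1 -0.7 0 0"

```text
t: 33.3
eef_pos: [622.9, 78.0, 150.7]
tcp_rot: [3.141, 0.0, -3.122]
ft_force: [1.9, 0.4, 0.4]
opening: 0.15
grip_force: 30.0
```

>>> carry_out --pt "0.07 -0.7 0 0" --pt "0 -0.6 0 0" --pt "0 -0.3 0 0" --pt "0 -0.06 0 0" --pt "0 0 0 0"

```text
t: 33.8
eef_pos: [626.4, -3.3, 150.2]
tcp_rot: [3.141, 0.0, -3.123]
ft_force: [-0.7, 0.7, -0.4]
opening: 0.15
grip_force: 30.0
```

>>> carry_out --pt "0 -0.014 -0.3 0" --pt "0 0 -0.3 0" --pt "0 0 -0.3 0" --pt "0 0 -0.2 0" --pt "0 0 0 0"

```text
t: 34.3
eef_pos: [625.9, -3.2, 93.8]
tcp_rot: [3.141, -0.002, -3.121]
ft_force: [-0.1, -0.2, 0.3]
opening: 0.156
grip_force: 30.0
```

Run:
```python
from fit import *
s=env.state();p=np.array(s['eef_pos']);print(p)
im=snap("side","s7");tip=p-[0,0,34.9]
print("tip",pj("side",tip[None]),"ear hole",pj("side",np.array([[626.5,-4,52]])))
w=28;o=(352,205);k=500/2/w
v=cv2.resize(im[o[1]:o[1]+2*w,o[0]:o[0]+2*w],(500,500),interpolation=cv2.INTER_CUBIC)[:,:,::-1].copy()
a=np.linspace(0,2*np.pi,40)
for c,r in((tip+[0,0,30],8),(tip+[0,0,56],8),(tip+[0,0,8],4),(np.array([626.5,-4,52]),5.5)):
    q=pj("side",np.c_[r*np.cos(a),r*np.sin(a),0*a]+c);cv2.polylines(v,[np.round((q-o+.5)*k-.5).astype(np.int32)],True,(0,255,0),1)
cv2.imwrite("pics/c7.png",v)
```

```text
[625.8650792   -3.24491896  93.76152112]
tip [[380.38116747 244.79105373]] ear hole [[380.53272362 247.51329488]]
```

View pics/c7.png

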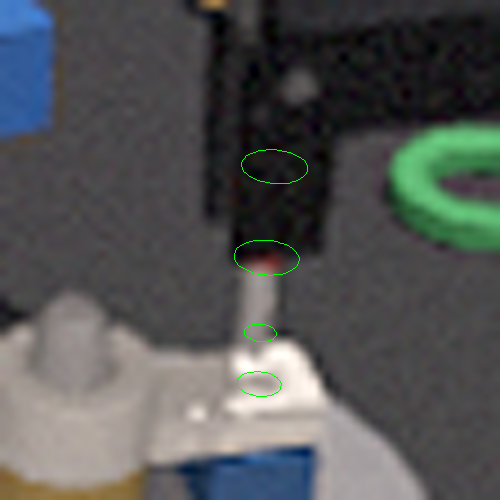

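The side crop shows the shank at column 259 right above the ear hole, whose dark mouth is at about (262,380). The hole lies about 1 mm further +x, so I'll correct for that and lower with force checks.

>>> carry_out --pt "0.02 -0.01 0 0" --pt "0 0 0 0" --pt "0 0 -0.06 0" --pt "0 0 -0.06 0" --pt "0 0 0 0"

```text
t: 34.85
eef_pos: [627.2, -5.0, 88.5]
tcp_rot: [3.141, -0.001, -3.122]
ft_force: [0.2, 0.2, -0.3]
opening: 0.148
grip_force: 30.0
```

>>> carry_out --pt "0 0 -0.04 0" --pt "0 0 -0.04 0" --pt "0 0 -0.04 0" --pt "0 0 0 0" --pt "0 0 0 0"

```text
t: 35.35
eef_pos: [627.4, -5.0, 82.8]
tcp_rot: [3.141, -0.0, -3.122]
ft_force: [-0.2, -0.5, -0.7]
opening: 0.151
grip_force: 30.0
```

>>> carry_out --pt "-0.006 0.018 0 0" --pt "0 0 -0.04 0" --pt "0 0 -0.04 0" --pt "0 0 -0.04 0" --pt "0 0 0 0"

```text
t: 35.85
eef_pos: [627.0, -4.1, 76.5]
tcp_rot: [3.141, -0.001, -3.122]
ft_force: [-0.3, -0.2, -0.5]
opening: 0.151
grip_force: 30.0
```

>>> carry_out --pt "0 0 -0.04 0" --pt "0 0 -0.04 0" --pt "0 0 -0.04 0" --pt "0 0 0 0" --pt "0 0 0 0"

```text
t: 36.35
eef_pos: [627.1, -4.1, 70.9]
tcp_rot: [3.141, -0.0, -3.122]
ft_force: [0.2, -0.2, 0.2]
opening: 0.15
grip_force: 30.0
```

>>> carry_out --pt "0 0 -0.06 0" --pt "0 0 -0.06 0" --pt "0 0 -0.06 0" --pt "0 0 0 0" --pt "0 0 0 0"

```text
t: 36.85
eef_pos: [627.1, -4.1, 61.8]
tcp_rot: [3.141, -0.0, -3.122]
ft_force: [-0.3, -0.5, 0.1]
opening: 0.15
grip_force: 30.0
```

>>> carry_out --pt "0 0 -0.04 0" --pt "0 0 -0.02 0" --pt "0 0 -0.02 0" --pt "0 0 0 0" --pt "0 0 0 0"

```text
t: 37.35
eef_pos: [627.1, -4.1, 57.9]
tcp_rot: [3.141, 0.0, -3.122]
ft_force: [0.3, 0.3, -0.0]
opening: 0.151
grip_force: 30.0
```

>>> carry_out --pt "0 0 -0.016 0" --pt "0 0 0 0" --pt "0 0 0 0" --pt "0 0 0 0" --pt "0 0 0 0"

```text
t: 37.85
eef_pos: [627.1, -4.0, 57.1]
tcp_rot: [3.141, 0.0, -3.122]
ft_force: [0.3, -0.7, -0.9]
opening: 0.149
grip_force: 30.0
```

>>> carry_out --pt "0 0 -0.012 0" --pt "0 0 0 0" --pt "0 0 0 0" --pt "0 0 0 0" --pt "0 0 0 0"

```text
t: 38.35
eef_pos: [627.3, -4.0, 56.7]
tcp_rot: [3.142, 0.0, -3.122]
ft_force: [0.6, 0.2, 2.7]
opening: 0.15
grip_force: 30.0
```

>>> carry_out --pt "0 0 -0.01 0" --pt "0 0 0 0" --pt "0 0 0 0" --pt "0 0 0 0" --pt "0 0 0 0"

```text
t: 38.85
eef_pos: [627.3, -4.1, 56.4]
tcp_rot: [-3.142, 0.001, -3.122]
ft_force: [-0.1, 0.4, 6.3]
opening: 0.151
grip_force: 30.0
```

Contact at the expected height, so the head is on the ear. I'll release, back away and check.

>>> carry_out --pt "0 0 0 0" --pt "0 0 0 0" --pt "0 0 0 0" --pt "0 0 0 0" --pt "0 0 0 0" --fingers -0.4

```text
t: 39.35
eef_pos: [627.1, -4.0, 55.9]
tcp_rot: [3.141, -0.0, -3.122]
ft_force: [-0.2, 0.1, -0.0]
opening: 0.514
grip_force: 0.0
```

>>> carry_out --pt "0 0 0.2 0" --pt "0 0 0.5 0" --pt "0 0 0.6 0" --pt "0 0 0.6 0" --pt "0 0.4 0.2 0"

```text
t: 39.85
eef_pos: [628.3, 14.6, 164.9]
tcp_rot: [-3.141, 0.005, -3.124]
ft_force: [0.2, 0.5, -0.6]
opening: 0.701
grip_force: 0.0
```

>>> carry_out --pt "0 0.8 0 0" --pt "0 0.8 0 0" --pt "0 0.8 0 0" --pt "0 0.6 0 0" --pt "0 0 0 0"

```text
t: 40.35
eef_pos: [626.7, 169.4, 161.7]
tcp_rot: [3.141, 0.001, -3.119]
ft_force: [-0.2, -1.1, 0.4]
opening: 0.699
grip_force: 0.0
```

Run:
```python
from fit import *
s=env.state();print(s['eef_pos'],s['t'])
I={c:snap(c,c[0]+"8") for c in("top","side")}
a=I["top"][150:250,280:400];b=I["side"][190:290,320:440]
cv2.imwrite('pics/c8.png',np.hstack([cv2.resize(q,(400,333),interpolation=cv2.INTER_CUBIC) for q in(a,b)])[:,:,::-1])
M=mask(I["side"],"red",(381,240),14,45);xs=np.nonzero(M[0].any(0))[0];ys=np.nonzero(M[0].any(1))[0]
print(xs[[0,-1]]/4+M[1][0],ys[[0,-1]]/4+M[1][1]);m=render("side",[cyl(8,0,26)],np.array([627,-4,52.]),0,M[0].shape,M[1]);ys=np.nonzero(m.any(1))[0];print(ys[[0,-1]]/4+M[1][1])
```

```text
[626.7356905  169.37942293 161.73592252] 40.35
[377.5  385.25] [235.25 249.  ]
[236. 250.]
```

View pics/c8.png

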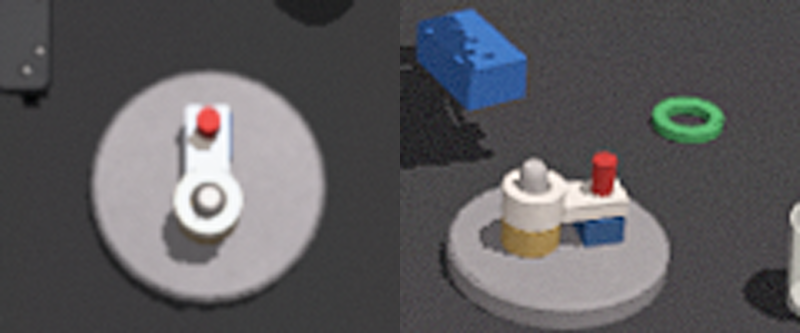

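The pictures show the bushing and collar seated, and the red head resting on the ear. Its rows are 235–249 against 236–250 predicted, which is within the camera bias. I'm handing the job in.

```bash
python3 -c "
from cell import env
print(env.job_done())"
```

```text
the job is handed in; nothing more can be done
None
```

The pivot is back together and handed in at about 40 s: bushing and collar are home on the post, and the pin is through the ear into the boss with its head on the ear; the hand-in gave no verdict.

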